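Lock the espresso filter holder and start one cup

ROBOT

A 6-joint arm with a two-finger parallel gripper is mounted at the origin on a cart in front of the work surface, level with it; the furniture and walls round the work are solid. World frame = base frame: x ahead of the robot, y to its left, z up, the work surface at z = 0. Lengths are in mm, angles in degrees, forces in N, time in s.
With the tool pointing down it reaches from about 300 to 850 mm from the base axis. Payload 4.2 kg.
Tool frame: the origin (TCP) lies between the finger pads; the fingertips stand 14 mm ahead of it and the grasp point (between the pads) lies 5 mm behind it (env.finger_overhang is the distance from the TCP to the fingertips, in mm); z points along the fingers, y is the line along which they close (so a half turn about z gives the same grasp; the last joint's range is limited). The gripper opens to 91 mm and grips with 3 to 60 N. Pads are 32 mm wide; open, the fingers measure 118 mm over their backs; the gripper's body (76 mm by 178 mm) begins 60 mm behind the grasp point.
Start: joints at [70.245, 18.312, 89.639, -0, 72.044, -1.146], TCP at [183.496, 544.95, 227.976] pointing down, gripper open.
Joint ranges: [-177.97, 177.97], [-48.28, 115.42], [12.27, 149.76], [-77.06, 257.06], [2.81, 150.46], [-146.56, 146.56]. Speed limits (degrees/s): [147.25, 147.25, 180, 180, 180, 180].

INTERFACE

Orientations are given as [roll, pitch, yaw] about the fixed x, y, z axes, in that order (R = Rz(yaw) Ry(pitch) Rx(roll)).
In Python, from workcell import status, cams, env, finder gives the robot as it stands.
- The arm moves only by the tool apply_moves, never from a script. Its argument "increments" is a list of rows, each a list of 7 numbers: the opening, from -1 (shut) to 1 (fully open), then the shift along the world's x, y, z in m, then the turn, a rotation vector about the world's x, y, z in degrees. In form: [[gripper, x, y, z, ax, ay, az], ...]. A call has 1 to 5 rows; each row shifts and turns the commanded pose from where the row before left it; what a row does not reach is not made up. A row lasts 1/12 s, in which the tool goes at most 41.7 mm and 7.16 degrees, less where a joint would pass 70% of its speed; a pose out of reach is approached as far as the arm can. A call with a gripper value outside its range is refused whole. The fingers move at their own pace and stop on an object; "newtons" is the grip in N (left out, the last holds). Time passes only in rows, so rows that do not move let the fingers close. It gives the time, the measured TCP pose, the force, the opening and the grip force at its end, in the units of the state.
- status.state(): the state, without advancing time (a new reading comes with each control period).
- cams.grab_frame(name): name is "scene" or "top" or "wrist"; returns a dict with "color" (384x512x3 uint8, red, green, blue), "intrinsics" (3x3 intrinsics, pixels), "R" (3x3) and "t" (3): a world point X has camera coordinates R X + t. Camera axes: x right, y down, z forward; pixel columns grow to the right and rows downward; lengths in mm; the calibration is good to about 2 mm. The wrist camera is an equidistant fisheye: a pixel r from the principal point sees the ray r / f radians off the axis. A picture is of the moment at which its call begins. There is no depth.
- env.job_done(): hands the job in; it is judged then, once.
Trained networks look in the newest picture that a camera, given by its name, has taken for a name from the list of things; names that differ only in an ending like _2 or _b are one class to them, and where a whole thing is asked for, a point or a joint stands for the part that bears it (a point fixed in the world has none). Each returns a list of dicts, best first, with "score" (0 to 1); they miss things now and then, are a little off and sometimes report something else, mostly with a low value. They report only what shows in the picture. A call takes as long as a camera call.
- finder.boxes_of(query, camera): "rect" ([left, top, width, height] in pixels, round what is visible of it).
- finder.trace(query, camera): "pixels" (384x512 bool, what is visible of it) and "rect" ([left, top, width, height] in pixels, round what is visible of it).
The state is a dict: "time_s": time; "qpos": joint angles; "qvel": joint speeds; "effort": joint torques, N m; "ee_pos": TCP position; "ee_rot": TCP orientation; "force": force on the tool from outside, world axes, zero at the start; "torque": the same for the moment, N m; "gripper_width": finger opening in mm; "gripper_force": force on a finger pad.
Only numpy, scipy, OpenCV 4.12 (cv2) and the standard library are available. Lean on these libraries where they do the work, as an engineer would, in place of code of your own. Each camera call takes 0.05 s, during which the arm holds its last target. There are 200 camera calls.

TASK

The filter holder is already hooked into the espresso machine, but its black handle is still swung to the left. With a fingertip, push the handle round to the right until it points straight out from the machine's front, not past it; then press the one-cup button on top of the machine (the left one, with a single cup mark) all the way in and let it spring back. Only push and press, gently: do not grip the handle or pick anything up, keep off the two-cup button, and leave the mug under the spouts and everything else where it stands.

Things in the scene. Friction and masses are not known exactly. Their poses are not given: they have to be found in the camera images.
- machine: Espresso machine, aluminium and black, fixed. Origin: on the worktop below the vertical axis about which the filter holder turns. -x points straight out of its front, +y to its left as one faces it. Head: 156 mm wide, x -0.055 to 0.134, z 206 to 306 mm. Drip tray: to x -0.09, grid at z 44 mm. Steam wand at the right, y -0.09 to -0.11. Wire cup rail on top, to z 325 mm, only behind x 0.052.
- filter_holder (a joint): Turn of the filter holder about the vertical axis, rad. 0 = handle straight out from the machine's front; negative = swung to the machine's left (+y); grows as the handle is pushed to the right (counterclockwise from above). Travel -0.95 to 0.30, so it can go too far. Stiff, stays where it is left: 0.6 to 0.9 N m, 4 to 6 N of push at handle_push.
- handle_push (a point): Point on the centre line of the black handle, 155 mm out from the turning axis, 186 mm above the worktop. The handle is round and level, 24 to 28 mm thick, from 81 to 200 mm out from the axis, free on all sides. The point turns with it: its -x axis points outward along the handle, its +y axis to the handle's left side (the side to push on), z up.
- handle_end (a point): Centre of the free end of the black handle, 200 mm out from the turning axis, 186 mm above the worktop; same axes as handle_push.
- one_cup_top (a point): Centre of the top of the one-cup button: round black cap 33 mm across with one small white cup mark, in a steel collar on the machine's top panel, the left one of two (machine frame x -0.015, y +0.038). Unpressed it is 319 mm above the worktop, 9 mm above its collar. Pressed straight down.
- one_cup_button (a joint): Travel of the one-cup button, m: 0 = out, 0.005 = fully in (about 2 N to start, 5.5 N fully in). It springs back when let go.
- two_cup_top (a point): Centre of the top of the two-cup button: the same cap with two white cup marks, the right one (machine frame x = -0.015, y = -0.038), 76 mm from the other. Not to be pressed.
- two_cup_button (a joint): Travel of the two-cup button, m: 0 = out, 0.005 = fully in.
- mug: White mug with green dots, 97 mm high, about 88 mm across with a handle, standing loose on the drip-tray grid under the filter holder's spouts, its rim at 141 mm above the worktop. Origin: centre of its underside. To be left alone.
- coffee_jar: Glass jar of ground coffee with a black lid, 81 mm across, 141 mm high, loose on the worktop to the right of the machine. Origin: centre of its underside. To be left alone.
- tumbler: Clear glass tumbler, 81 mm across, 93 mm high, loose on the worktop to the left of the machine. Origin: centre of its underside. To be left alone.
- tamper: Coffee tamper: steel foot 58 mm across, dark wooden knob, 82 mm high, loose on the worktop right of and in front of the machine. Origin: centre of its underside. To be left alone.

How it is judged:
By the outcome, as a careful person would: the job done as asked, in the order asked, and still so for the second after the job is handed in, with the robot touching nothing.
It also fails if it takes over 43 s, if anything falls off the work surface, if the arm or the gripper's body presses on something with over 40 N, if the wrist force passes 120 N, or if a joint passes its speed limit or range.

## Working session

There is one attempt and no reset: what is moved stays moved. The work goes in short steps, Python scripts to look and compute and a tool call to move; the robot and the scene stay as the last step left them, time stands still between calls to the robot, and variables do not carry over. Pictures are saved under pics/ and viewed, at most 10 in all, crops included, and the job is handed in when it is done.

Besides the shell and the picture viewer there is one more tool, called after "Request:" by a JSON object that holds its "name" and its "arguments", one argument or row to a line. apply_moves: Moves the arm, as the interface text tells. Its arguments: {"type":"object","properties":{"increments":{"type":"array","items":{"type":"array","items":{"type":"number"}}},"newtons":{"type":"number"}},"required":["increments"]}

```bash
ls; mkdir -p pics; cat > h.py <<'E'
import numpy as np, cv2
from workcell import status, cams, env, finder
def ray(f,u,v):
    K=f["intrinsics"]; d=np.linalg.inv(K)@[u,v,1]; R=np.array(f["R"]); return -R.T@np.array(f["t"]), R.T@d
def at_z(f,u,v,z):
    c,d=ray(f,u,v); return c+d*(z-c[2])/d[2]
def proj(f,X):
    p=np.array(f["R"])@np.array(X)+np.array(f["t"]); q=np.array(f["intrinsics"])@p; return q[:2]/q[2]
E
python3 - <<'E'
from h import *
ims=[]
for n in("scene","top"):
    f=cams.grab_frame(n); ims.append(f["color"])
    print(n,ray(f,256,192))
    for q in("one_cup_top","two_cup_top","filter_holder","handle_push","machine","mug"):
        for m in finder.trace(q,n)[:2]:
            p=m["pixels"]; v,u=np.nonzero(p); print(q,round(m["score"],2),m["rect"],u.mean().round(1),v.mean().round(1))
    cv2.imwrite(f"pics/{n}.png",cv2.resize(f["color"][:,:,::-1],None,fx=1.5,fy=1.5))
print(status.state())
E
```

```text
pics
scene (array([   4.47035942, -854.8508712 ,  815.76522881]), array([ 0.40501933,  0.76709593, -0.49775614]))
one_cup_top 0.62 [240.4, 123.7, 12.7, 7.3] 247.5 126.4
two_cup_top 0.41 [247.6, 132.3, 13.8, 8.1] 255.0 134.9
filter_holder 0.61 [197.0, 158.0, 67.9, 20.9] 225.9 166.1
handle_push 0.84 [196.0, 157.9, 68.1, 19.4] 225.6 165.8
machine 0.56 [196.8, 116.5, 113.6, 111.9] 271.0 170.3
mug 0.98 [239.9, 171.5, 23.7, 37.9] 250.5 191.5
mug 0.43 [253.0, 135.5, 7.5, 3.5] 255.5 134.6
top (array([ 419.16910933,  159.0842097 , 1211.73337937]), array([ 0.10049015, -0.00607082, -0.99499362]))
one_cup_top 0.32 [330.3, 225.0, 23.8, 16.7] 340.3 234.1
two_cup_top 0.6 [220.5, 162.6, 9.3, 5.2] 225.4 165.6
filter_holder 0.69 [173.0, 185.6, 35.0, 38.2] 188.6 202.4
handle_push 0.94 [174.3, 182.8, 32.0, 40.7] 188.1 203.0
machine 0.73 [170.9, 95.2, 83.3, 125.3] 217.1 151.8
mug 0.4 [209.6, 185.5, 22.0, 3.9] 218.0 186.2
mug 0.21 [146.6, 163.2, 31.5, 24.2] 161.6 173.9
{'time_s': 0.7, 'qpos': array([ 7.02454812e+01,  1.83099179e+01,  8.96373633e+01,  2.17399604e-03,
        7.20452535e+01, -1.14614965e+00]), 'qvel': array([-0.05245157, -0.0029761 , -0.02989043, -0.03709092, -0.01047628,
       -0.09181395]), 'effort': array([ 6.37657868e-04, -4.12233102e+01, -2.32199997e+01,  7.29088322e-02,
        3.74149054e-02, -2.43169069e-06]), 'ee_pos': array([183.47809912, 544.96106626, 228.0069246 ]), 'ee_rot': array([ 1.79992495e+02, -1.91847086e-03,  1.61390961e+02]), 'force': array([-0.37935184,  0.89251143, -0.28649286]), 'torque': array([-0.05125556,  0.009527  ,  0.01414547]), 'gripper_force': 0.0, 'gripper_width': 91.0354537244552}
```

View pics/scene.png

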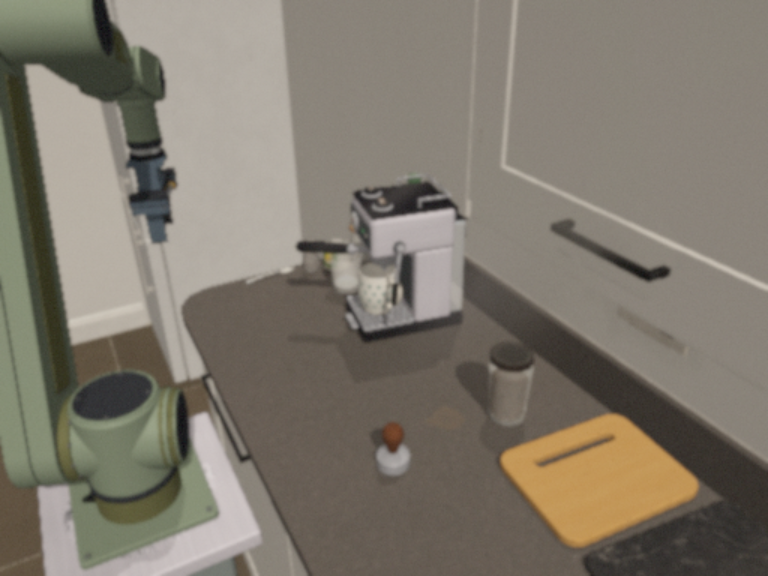

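View pics/top.png

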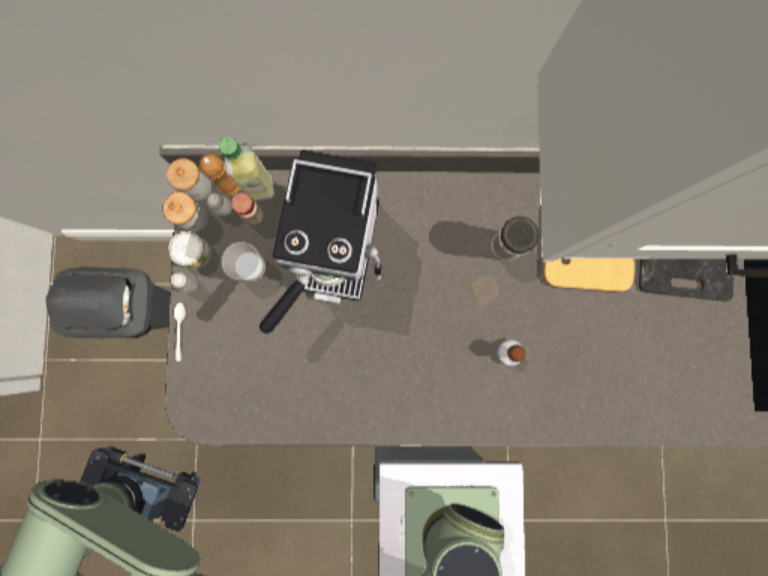

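The top view shows the one-cup button at about (295,242)/1.5 and the two-cup button at about (340,250)/1.5. The handle runs from (303,283)/1.5 to its free end at (265,327)/1.5, and the tumbler is left of the machine at (247,263)/1.5.

```bash
python3 - <<'E'
from h import *
f=cams.grab_frame("top")
g=f["color"]
a=at_z(f,295/1.5,241.5/1.5,319)[:2]; b=at_z(f,340/1.5,249.5/1.5,319)[:2]
print(a,b,np.linalg.norm(a-b))
yv=(a-b)/np.linalg.norm(a-b); xv=np.array([yv[1],-yv[0]])
o=(a+b)/2+0.015*1000*xv; print("origin",o,"yaw",np.degrees(np.arctan2(xv[1],xv[0])))
m=finder.trace("handle_push","top")[0]["pixels"]
dark=m&(g.max(2)<75)
v,u=np.nonzero(dark); P=np.array([at_z(f,x,y,190)[:2] for x,y in zip(u,v)])
c=P.mean(0); w=np.linalg.svd(P-c)[2][0]; w=w*np.sign(w@(c-o)) ; s=(P-c)@w
print("centroid",c,"dir",w,"ext",s.min(),s.max(),"end",c+w*s.max(), "dist end-o",np.linalg.norm(c+w*s.max()-o),"perp off",np.cross(w,c-o))
rel=lambda p:(np.dot(p-o,xv),np.dot(p-o,yv))
d=(w@xv,w@yv); print("q",np.arctan2(-d[1],-d[0]), "rel",rel(c),rel(c+w*s.max()))
t=at_z(f,247/1.5,263/1.5,80)[:2]; print("tumbler",t,rel(t))
for X in(o,):
  for xx,yy,z in((-15,38,319),(-15,-38,319),(-55,78,306),(-55,-78,306),(134,78,306),(134,-78,306)):
    p=proj(f,np.r_[o+xx*xv+yy*yv,z]); cv2.circle(g,tuple(int(round(k)) for k in p),1,(255,0,0),-1)
g[dark]=(0,255,0)
cv2.imwrite("pics/c1.png",cv2.resize(g[85:235,110:290,::-1],None,fx=4,fy=4,interpolation=cv2.INTER_CUBIC))
E
```

```text
[588.39703128 305.7019153 ] [574.95378716 228.8509437 ] 78.01789954457553
origin [596.45105149 264.69178337] yaw -9.922139562705937
centroid [486.9067878 350.6098791] dir [-0.79919315  0.6010743 ] ext -57.158611101666686 56.05918318371957 end [442.10467258 384.30561312] dist end-o 195.26974406863818 perp off -2.82091252051832
q -0.47167065085161347 rel (np.float64(-122.7103150676052), np.float64(65.75745932203905)) (np.float64(-172.6484201153761), np.float64(91.22935920138897))
tumbler [586.2603704  446.91915228] (np.float64(-41.43780810648298), np.float64(177.74580731647347))<stdin>:12: DeprecationWarning: Arrays of 2-dimensional vectors are deprecated. Use arrays of 3-dimensional vectors instead. (deprecated in NumPy 2.0)
```

View pics/c1.png

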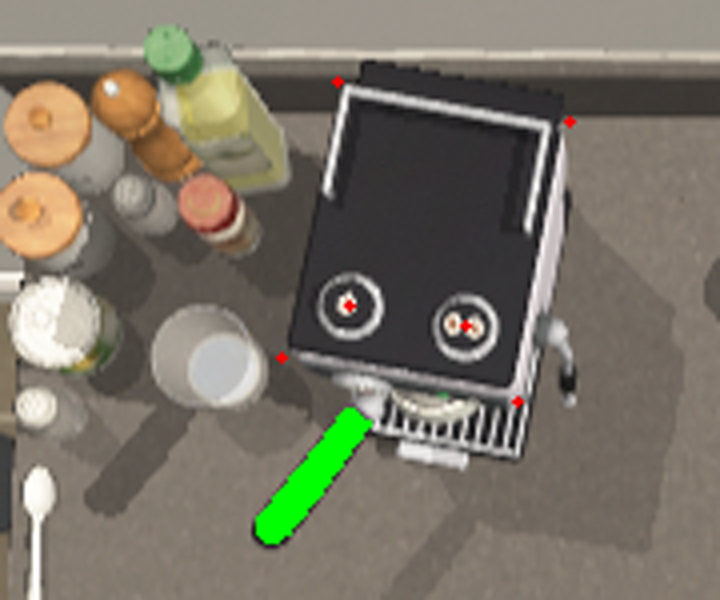

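Request:
{"name": "apply_moves", "arguments": {
  "increments": [
    [-1, 0.03, -0.01, 0, 0, 0, 1.8],
    [-1, 0.03, -0.012, 0, 0, 0, 1.8],
    [-1, 0.03, -0.013, 0, 0, 0, 1.8],
    [-1, 0.03, -0.013, 0, 0, 0, 1.8],
    [-1, 0.03, -0.013, 0, 0, 0, 1.5]
  ]
}}

```text
time_s: 1.22
ee_pos: [334.7, 483.3, 228.1]
ee_rot: [180.0, 0.0, 170.2]
force: [0.7, 1.5, -0.1]
gripper_width: 60.3
gripper_force: 0.0
```

Request:
{"name": "apply_moves", "arguments": {
  "increments": [
    [-1, 0.033, -0.015, 0, 0, 0, 0],
    [-1, 0.033, -0.015, 0, 0, 0, 0],
    [-1, 0.033, -0.015, 0, 0, 0, 0],
    [-1, 0.033, -0.015, 0, 0, 0, 0],
    [-1, 0.033, -0.015, 0, 0, 0, 0]
  ]
}}

```text
time_s: 1.63
ee_pos: [500.0, 408.0, 228.0]
ee_rot: [180.0, 0.0, 170.1]
force: [0.6, 0.7, 1.0]
gripper_width: 27.6
gripper_force: 0.0
```

Request:
{"name": "apply_moves", "arguments": {
  "increments": [
    [-1, 0, 0, -0.019, 0, 0, 0],
    [-1, 0, 0, -0.019, 0, 0, 0],
    [-1, 0, 0, 0, 0, 0, 0]
  ]
}}

```text
time_s: 1.88
ee_pos: [497.5, 407.0, 185.9]
ee_rot: [-179.7, -0.3, 170.0]
force: [-0.2, -0.5, -1.3]
gripper_width: 7.5
gripper_force: 0.0
```

```bash
python3 - <<'E'
from h import *
s=status.state(); print({k:np.round(s[k],1) for k in("time_s","ee_pos","ee_rot","force","gripper_width","qpos")})
g=cams.grab_frame("top")["color"][130:250,110:270,::-1]
w=cams.grab_frame("wrist")["color"][:,:,::-1]
cv2.imwrite("pics/c2.png",np.hstack([cv2.resize(g,(400,300),interpolation=cv2.INTER_CUBIC),cv2.resize(w,(400,300))]))
E
```

```text
{'time_s': np.float64(1.9), 'ee_pos': array([497.5, 407. , 185.9]), 'ee_rot': array([-179.7,   -0.3,  170. ]), 'force': array([-0.2, -0.5, -1.3]), 'gripper_width': np.float64(7.5), 'qpos': array([ 38.3,  26.2,  83.5,   0. ,  70.8, -41.7])}
```

View pics/c2.png

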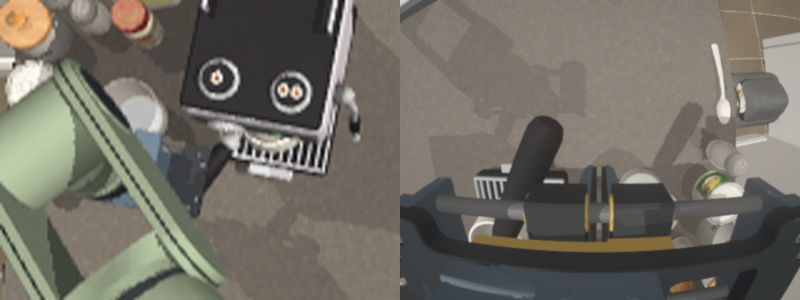

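The wrist view shows the closed fingers just left of the handle and clear of it. I'll now push along the arc.

Request:
{"name": "apply_moves", "arguments": {
  "increments": [
    [-1, -0.005, -0.007, 0, 0, 0, 0],
    [-1, -0.005, -0.007, 0, 0, 0, 0],
    [-1, -0.006, -0.006, 0, 0, 0, 0],
    [-1, -0.006, -0.006, 0, 0, 0, 0],
    [-1, -0.006, -0.007, 0, 0, 0, 0]
  ]
}}

```text
time_s: 2.4
ee_pos: [471.6, 376.3, 191.4]
ee_rot: [179.8, 0.3, 170.1]
force: [5.6, 1.6, 0.8]
gripper_width: 0.5
gripper_force: 2.2
```

Request:
{"name": "apply_moves", "arguments": {
  "increments": [
    [-1, -0.006, -0.007, 0, 0, 0, 0],
    [-1, -0.005, -0.007, 0, 0, 0, 0],
    [-1, -0.005, -0.007, 0, 0, 0, 0],
    [-1, -0.005, -0.007, 0, 0, 0, 0],
    [-1, 0, 0, 0, 0, 0, 0]
  ]
}}

```text
time_s: 2.82
ee_pos: [449.4, 347.4, 191.5]
ee_rot: [179.8, 0.2, 170.1]
force: [1.4, 0.9, 0.3]
gripper_width: 0.5
gripper_force: 0.6
```

```bash
cat > q.py <<'E'
from h import *
import sys
o=np.array([596.45,264.69]); yaw=-9.92
f=cams.grab_frame("top"); g=f["color"]
m=finder.trace("handle_push","top")[0]; print(m["score"],m["rect"])
dark=m["pixels"]&(g.max(2)<75); dark=cv2.erode(dark.astype(np.uint8),np.ones((1,1)))>0
v,u=np.nonzero(dark); P=np.array([at_z(f,x,y,190)[:2] for x,y in zip(u,v)])
c=P.mean(0); w=np.linalg.svd(P-c)[2][0]; w=w*np.sign(w@(c-o)); s=(P-c)@w
a=lambda d:(np.degrees(np.arctan2(d[1],d[0]))-(180+yaw))
print("axis deg",a(w),"centroid deg",a(c-o),"ext",s.min(),s.max(),"c",c)
st=status.state(); print(np.round(st["ee_pos"],1),np.round(st["force"],1),st["time_s"])
big=cv2.resize(g[85:235,110:290,::-1],None,fx=4,fy=4,interpolation=cv2.INTER_CUBIC)
cv2.imwrite(f"pics/{sys.argv[1]}.png",big)
E
python3 q.py c3
```

```text
0.51 [200.6, 182.1, 14.7, 26.8]
axis deg -8.033109615761589 centroid deg -11.955896385659912 ext -39.804043682859955 20.590604788516526 c [502.64568917 302.35325945]
[449.  347.7 190.8] [0.1 0.1 0.7] 2.9167
```

View pics/c3.png

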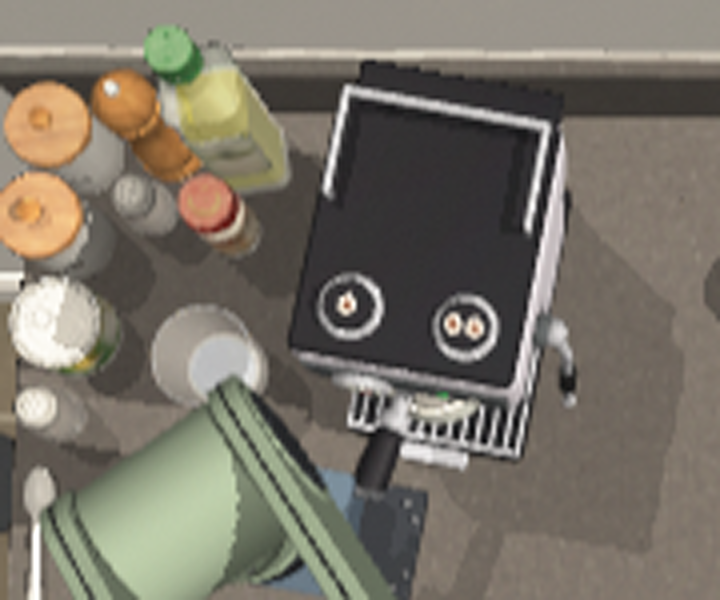

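The handle is now about 10° short of straight. I'll push most of the rest, then back off to look.

Request:
{"name": "apply_moves", "arguments": {
  "increments": [
    [-1, -0.001, -0.006, 0, 0, 0, 0],
    [-1, -0.001, -0.006, 0, 0, 0, 0],
    [-1, -0.001, -0.006, 0, 0, 0, 0],
    [-1, -0.001, -0.006, 0, 0, 0, 0],
    [-1, 0, 0, 0, 0, 0, 0]
  ]
}}

```text
time_s: 3.33
ee_pos: [444.1, 324.2, 189.9]
ee_rot: [179.9, -0.2, 170.0]
force: [-1.5, 2.4, 1.0]
gripper_width: 0.5
gripper_force: 1.1
```

Request:
{"name": "apply_moves", "arguments": {
  "increments": [
    [-1, 0, 0.02, 0, 0, 0, 0],
    [-1, 0, 0.03, 0, 0, 0, 0],
    [-1, -0.02, 0.035, 0, 0, 0, 0],
    [-1, -0.03, 0.025, 0, 0, 0, 0],
    [-1, -0.03, 0.025, 0, 0, 0, 0]
  ]
}}

```text
time_s: 3.75
ee_pos: [364.6, 459.5, 189.1]
ee_rot: [-179.9, -0.0, 170.1]
force: [0.3, 0.8, -0.0]
gripper_width: 0.3
gripper_force: 0.0
```

```bash
python3 q.py c4
```

```text
0.66 [198.3, 183.6, 17.1, 47.2]
axis deg -2.7296972922669056 centroid deg -3.798758892239192 ext -93.06852563951703 55.48812072018747 c [459.53059796 298.11484813]
[361.3 461.4 189.3] [ 0.1 -0.5  0.7] 3.85
```

View pics/c4.png

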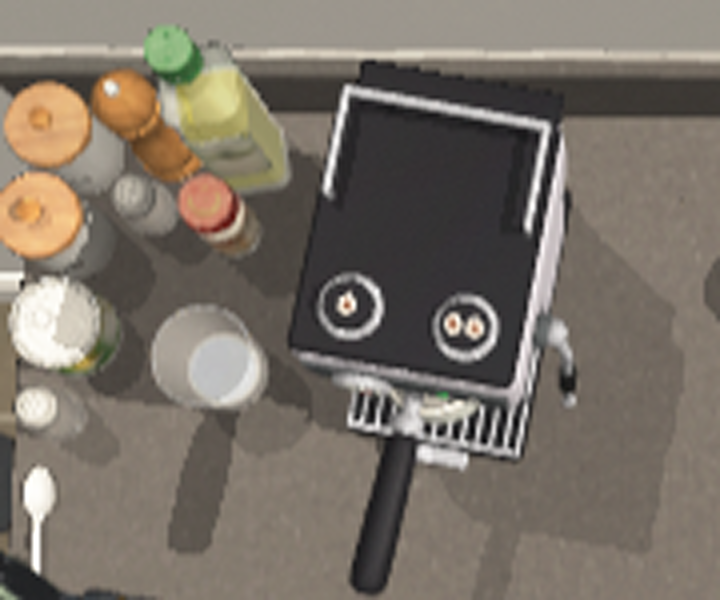

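```bash
python3 - <<'E'
from h import *
f=cams.grab_frame("top"); g=f["color"]
W=lambda x,y,z: at_z(f,110+(x+.5)/4-.5,85+(y+.5)/4-.5,z)[:2]
ang=lambda p,q:np.degrees(np.arctan2(*(q-p)[::-1]))
print("rail L",ang(W(328,195,325),W(348,88,325)),"R",ang(W(528,232,325),W(549,128,325)),"back",ang(W(549,128,325),W(348,88,325))-90)
print("front",ang(W(518,388,306),W(292,351,306))-90,"left",ang(W(290,345,306),W(345,90,306)))
big=cv2.resize(g[85:235,110:290],None,fx=4,fy=4,interpolation=cv2.INTER_CUBIC)
gr=cv2.cvtColor(big,cv2.COLOR_RGB2GRAY)
# collars: bright annulus centroid
C=[]
for cx,cy in((350,306),(466,327)):
    yy,xx=np.mgrid[:gr.shape[0],:gr.shape[1]]; r=np.hypot(xx-cx,yy-cy); m=(r>24)&(r<40)&(gr>110)
    (ex,ey),_,_=cv2.fitEllipse(np.c_[xx[m],yy[m]].astype(np.float32)); C.append(W(ex,ey,311)); print("collar",ex,ey,C[-1])
d=C[0]-C[1]; print("sep",np.linalg.norm(d),"yaw",np.degrees(np.arctan2(d[1],d[0]))-90,"mid",(C[0]+C[1])/2)
# handle: dark edges per row, centre line
pts=[]
for y in range(455,580,5):
    row=gr[y].astype(float); x0=int(400-(y-440)*.215); seg=row[x0-35:x0+36]; b=np.where(seg<62)[0]
    if len(b): pts.append((x0-35+b.min(),x0-35+b.max(),y))
pts=np.array(pts); print(pts[::6].tolist())
P=np.array([W((a+b)/2,y,186) for a,b,y in pts]); k=np.polyfit(P[:,0],P[:,1],1); print("handle axis yaw",np.degrees(np.arctan(k[0])),"resid",np.std(np.polyval(k,P[:,0])-P[:,1]))
for yaw in(-9.5,-10,-10.5,-11):
    t=np.radians(yaw); xv=np.array([np.cos(t),np.sin(t)]); o=(C[0]+C[1])/2+15*xv
    print(yaw,"o",o,"handle line offset at o",np.polyval(k,o[0])-o[1])
    e=W(369,580,186); print(" end-o",e-o,"ang",ang(e,o))
E
```

```text
rail L -8.98580505053629 R -10.722626739869808 back -11.20904453076463
front -9.114824176891602 left -10.51761619207791
collar 349.82891845703125 305.94000244140625 [589.63087286 305.93877576]
collar 465.34185791015625 327.3045959472656 [576.03293893 231.29172887]
sep 75.87545990948584 yaw -10.323972642768496 mid [582.8319059  268.61525232]
[[381, 414, 455], [374, 408, 485], [365, 402, 515], [357, 395, 545], [351, 387, 575]]
handle axis yaw -12.646868805095094 resid 0.28676996801458465
-9.5 o [597.62618992 266.13953823] handle line offset at o 1.4974721058254659
 end-o [-184.28013682   41.98654165] ang -12.83521412116523
-10 o [597.60402219 266.01052965] handle line offset at o 1.6314548002099514
 end-o [-184.25796909   42.11555023] ang -12.874836959692654
-10.5 o [597.58072951 265.88171943] handle line offset at o 1.7654915582403987
 end-o [-184.23467641   42.24436045] ang -12.914474412415842
-11 o [597.55631365 265.75311739] handle line offset at o 1.8995721724987789
 end-o [-184.21026055   42.37296249] ang -12.954124139428812
```

The handle axis is at -12.7° and the machine yaw is -10.3°, so the handle is about 2.4° short. That is roughly 7 mm more at the finger, pushed slowly.

Request:
{"name": "apply_moves", "arguments": {
  "increments": [
    [-1, 0.03, -0.025, 0, 0, 0, 0],
    [-1, 0.03, -0.025, 0, 0, 0, 0],
    [-1, 0.02, -0.035, 0, 0, 0, 0],
    [-1, -0.001, -0.02, 0, 0, 0, 0],
    [-1, 0, -0.015, 0, 0, 0, 0]
  ]
}}

```text
time_s: 4.32
ee_pos: [445.6, 335.3, 189.5]
ee_rot: [-179.9, -0.0, 169.9]
force: [-0.3, 0.5, -0.4]
gripper_width: 0.5
gripper_force: 0.0
```

Request:
{"name": "apply_moves", "arguments": {
  "increments": [
    [-1, 0, -0.007, 0, 0, 0, 0],
    [-1, 0, -0.004, 0, 0, 0, 0],
    [-1, 0, -0.003, 0, 0, 0, 0],
    [-1, -0.001, -0.002, 0, 0, 0, 0],
    [-1, 0, -0.002, 0, 0, 0, 0]
  ]
}}

```text
time_s: 4.73
ee_pos: [443.9, 323.0, 190.3]
ee_rot: [179.8, 0.1, 170.1]
force: [1.9, 4.9, -1.0]
gripper_width: 0.5
gripper_force: 2.3
```

Request:
{"name": "apply_moves", "arguments": {
  "increments": [
    [-1, 0, -0.002, 0, 0, 0, 0],
    [-1, 0, -0.002, 0, 0, 0, 0],
    [-1, 0, 0, 0, 0, 0, 0],
    [-1, 0, 0, 0, 0, 0, 0]
  ]
}}

```text
time_s: 5.07
ee_pos: [442.7, 318.1, 190.1]
ee_rot: [179.9, -0.1, 170.1]
force: [-1.7, 5.2, 1.2]
gripper_width: 0.2
gripper_force: 2.2
```

Request:
{"name": "apply_moves", "arguments": {
  "increments": [
    [-1, 0, 0.02, 0, 0, 0, 0],
    [-1, 0, 0.03, 0, 0, 0, 0],
    [-1, -0.02, 0.035, 0, 0, 0, 0],
    [-1, -0.03, 0.025, 0, 0, 0, 0],
    [-1, -0.03, 0.025, 0, 0, 0, 0]
  ]
}}

```text
time_s: 5.48
ee_pos: [362.6, 452.5, 189.4]
ee_rot: [-179.8, 0.0, 170.1]
force: [-0.2, 0.4, -0.3]
gripper_width: 0.4
gripper_force: 0.0
```

```bash
python3 - <<'E'
from h import *
f=cams.grab_frame("top"); g=f["color"]
W=lambda x,y,z: at_z(f,110+(x+.5)/4-.5,85+(y+.5)/4-.5,z)[:2]
big=cv2.resize(g[85:235,110:290],None,fx=4,fy=4,interpolation=cv2.INTER_CUBIC)
gr=cv2.cvtColor(big,cv2.COLOR_RGB2GRAY)
pts=[]
for y in range(460,580,5):
    row=gr[y].astype(float); x0=int(405-(y-440)*.18); seg=row[x0-35:x0+36]; b=np.where(seg<62)[0]
    if len(b): pts.append((x0-35+b.min(),x0-35+b.max(),y))
pts=np.array(pts); print(pts[::6].tolist())
P=np.array([W((a+b)/2,y,186) for a,b,y in pts]); k=np.polyfit(P[:,0],P[:,1],1); o=np.array([597.6,265.9])
c=P.mean(0)
print("axis",np.degrees(np.arctan(k[0])),"via o",np.degrees(np.arctan2(c[1]-o[1],c[0]-o[0]))-180,"off",np.polyval(k,o[0])-o[1])
cv2.imwrite("pics/c5.png",big[:,:,::-1])
E
```

```text
[[386, 418, 460], [379, 413, 490], [372, 407, 520], [365, 402, 550]]
axis -10.812676754715845 via o -11.3375629682985 off 1.3248181855115035
```

View pics/c5.png

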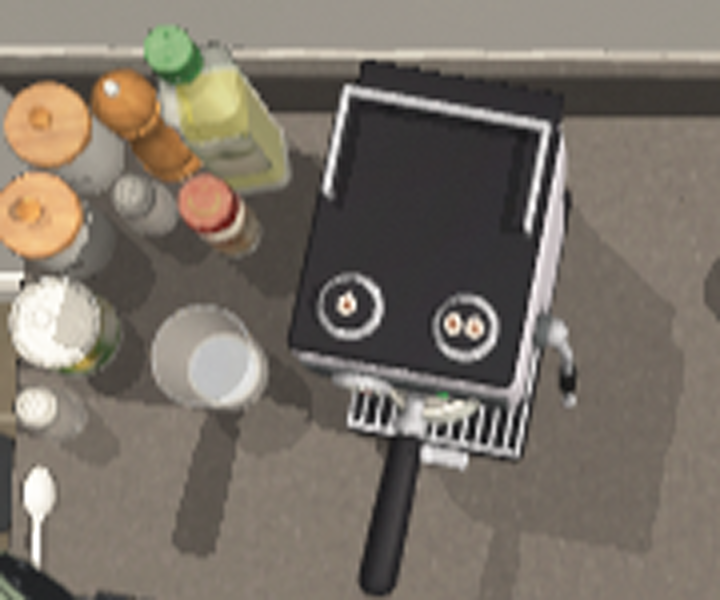

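The handle is now at about -11° against the machine's -10.3°, so it is straight to within a degree. Next I'll rise and go over to the one-cup button at about (589.5, 306).

Request:
{"name": "apply_moves", "arguments": {
  "increments": [
    [-1, 0, 0, 0.035, 0, 0, 0],
    [-1, 0, 0, 0.038, 0, 0, 0],
    [-1, 0, 0, 0.039, 0, 0, 0],
    [-1, 0, 0, 0.038, 0, 0, 0],
    [-1, 0, 0, 0.03, 0, 0, 0]
  ]
}}

```text
time_s: 5.95
ee_pos: [363.4, 451.3, 373.1]
ee_rot: [180.0, 0.1, 170.1]
force: [0.9, 0.5, 0.4]
gripper_width: 0.4
gripper_force: 0.0
```

Request:
{"name": "apply_moves", "arguments": {
  "increments": [
    [-1, 0.03, -0.019, 0, 0, 0, 0],
    [-1, 0.03, -0.02, 0, 0, 0, 0],
    [-1, 0.03, -0.02, 0, 0, 0, 0],
    [-1, 0.03, -0.02, 0, 0, 0, 0],
    [-1, 0.03, -0.02, 0, 0, 0, 0]
  ]
}}

```text
time_s: 6.37
ee_pos: [514.3, 351.1, 369.8]
ee_rot: [-179.9, -0.0, 170.1]
force: [0.9, 0.3, -0.4]
gripper_width: 0.1
gripper_force: 0.0
```

Request:
{"name": "apply_moves", "arguments": {
  "increments": [
    [-1, 0.03, -0.02, 0, 0, 0, 0],
    [-1, 0.026, -0.017, 0, 0, 0, 0],
    [-1, 0.02, -0.01, -0.01, 0, 0, 0],
    [-1, 0, 0, 0, 0, 0, 0],
    [-1, 0, 0, 0, 0, 0, 0]
  ]
}}

```text
time_s: 6.78
ee_pos: [589.7, 304.7, 358.3]
ee_rot: [-179.8, -0.2, 170.0]
force: [0.7, 0.1, -1.0]
gripper_width: 0.4
gripper_force: 0.0
```

```bash
python3 - <<'E'
from h import *
f=cams.grab_frame("wrist"); g=f["color"]; s=status.state(); print(np.round(s["ee_pos"],1),np.round(s["ee_rot"],1),np.round(s["force"],1),s["time_s"])
def pf(X):
    p=np.array(f["R"])@np.array(X)+np.array(f["t"]); K=np.array(f["intrinsics"]); th=np.arctan2(np.hypot(*p[:2]),p[2]); d=p[:2]/np.hypot(*p[:2])*th
    return tuple(int(round(K[i,i]*d[i]+K[i,2])) for i in(0,1))
t=np.radians(-10.3);e=s["ee_pos"]
b1=np.array([589.5,306,319]); b2=b1-76*np.array([-np.sin(t),np.cos(t),0])
for X,c in((b1,(255,0,0)),(b2,(255,0,0)),(e+[0,0,-14],(0,255,0))): cv2.circle(g,pf(X),2,c,-1); print(pf(X))
cv2.imwrite("pics/w1.png",cv2.resize(g[:,:,::-1],(768,576)))
E
```

```text
[589.  305.6 359.3] [-1.799e+02 -1.000e-01  1.701e+02] [-0.8 -0.1 -0.3] 6.8333
(256, 222)
(153, 220)
(255, 236)
```

View pics/w1.png

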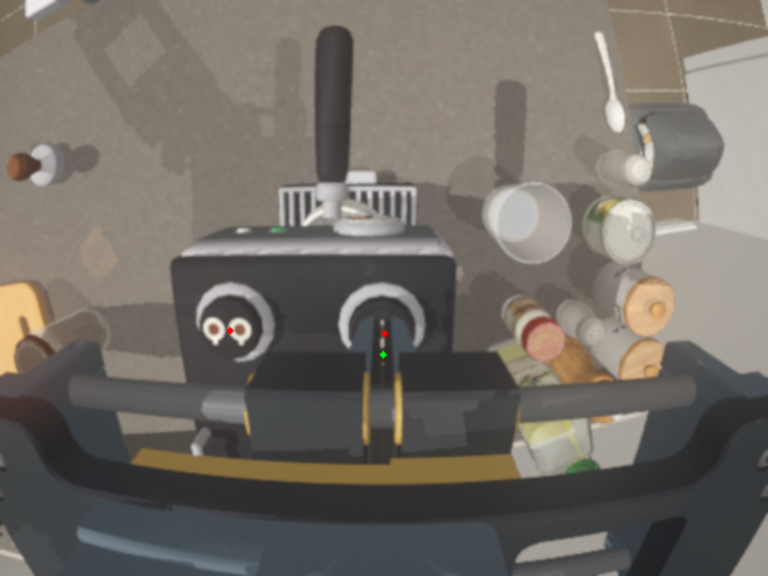

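The wrist view shows the fingertips centred over the one-cup cap, with the two-cup button clear at (230,330). Pressing slowly.

Request:
{"name": "apply_moves", "arguments": {
  "increments": [
    [-1, 0, 0, -0.01, 0, 0, 0],
    [-1, 0, 0, -0.009, 0, 0, 0],
    [-1, 0, 0, -0.005, 0, 0, 0],
    [-1, 0, 0, -0.002, 0, 0, 0],
    [-1, 0, 0, -0.002, 0, 0, 0]
  ]
}}

```text
time_s: 7.25
ee_pos: [588.4, 306.4, 332.0]
ee_rot: [-180.0, -0.1, 170.1]
force: [-1.3, -0.5, 2.6]
gripper_width: 0.7
gripper_force: 1.3
```

Request:
{"name": "apply_moves", "arguments": {
  "increments": [
    [-1, 0, 0, -0.001, 0, 0, 0],
    [-1, 0, 0, -0.001, 0, 0, 0],
    [-1, 0, 0, -0.001, 0, 0, 0],
    [-1, 0, 0, 0, 0, 0, 0]
  ]
}}

```text
time_s: 7.58
ee_pos: [589.1, 306.2, 329.6]
ee_rot: [179.9, -0.0, 170.1]
force: [-3.3, 0.8, 4.4]
gripper_width: 0.6
gripper_force: 2.0
```

Request:
{"name": "apply_moves", "arguments": {
  "increments": [
    [-1, 0, 0, -0.001, 0, 0, 0],
    [-1, 0, 0, -0.001, 0, 0, 0],
    [-1, 0, 0, -0.001, 0, 0, 0],
    [-1, 0, 0, 0, 0, 0, 0]
  ]
}}

```text
time_s: 7.92
ee_pos: [589.3, 306.2, 328.2]
ee_rot: [179.9, 0.1, 170.1]
force: [-5.0, 1.2, 10.8]
gripper_width: 0.1
gripper_force: 5.4
```

Request:
{"name": "apply_moves", "arguments": {
  "increments": [
    [-1, 0, 0, -0.001, 0, 0, 0],
    [-1, 0, 0, 0, 0, 0, 0],
    [-1, 0, 0, 0, 0, 0, 0]
  ]
}}

```text
time_s: 8.17
ee_pos: [589.2, 306.2, 328.2]
ee_rot: [179.8, 0.1, 170.1]
force: [-5.1, 0.0, 13.2]
gripper_width: 0.5
gripper_force: 6.7
```

Request:
{"name": "apply_moves", "arguments": {
  "increments": [
    [-1, 0, 0, 0.005, 0, 0, 0],
    [-1, 0, 0, 0.01, 0, 0, 0],
    [-1, 0, 0, 0.03, 0, 0, 0],
    [-1, 0, 0, 0.03, 0, 0, 0],
    [-1, -0.02, 0.01, 0.005, 0, 0, 0]
  ]
}}

```text
time_s: 8.58
ee_pos: [573.9, 314.6, 408.8]
ee_rot: [179.8, 0.5, 169.8]
force: [-0.8, -0.8, -0.0]
gripper_width: 0.1
gripper_force: 0.0
```

Request:
{"name": "apply_moves", "arguments": {
  "increments": [
    [-1, -0.035, 0.02, 0, 0, 0, 0],
    [-1, -0.035, 0.02, 0, 0, 0, 0],
    [-1, -0.035, 0.02, 0, 0, 0, 0],
    [-1, -0.035, 0.02, 0, 0, 0, 0],
    [-1, -0.035, 0.02, 0, 0, 0, 0]
  ]
}}

```text
time_s: 9.0
ee_pos: [393.9, 416.4, 404.6]
ee_rot: [-180.0, 0.1, 170.0]
force: [0.2, 0.8, -0.2]
gripper_width: 0.1
gripper_force: 0.0
```

Request:
{"name": "apply_moves", "arguments": {
  "increments": [
    [-1, -0.01, 0.03, 0, 0, 0, 0],
    [-1, -0.01, 0.03, 0, 0, 0, 0],
    [-1, -0.01, 0.02, 0, 0, 0, 0],
    [-1, 0, 0, 0, 0, 0, 0],
    [-1, 0, 0, 0, 0, 0, 0]
  ]
}}

```text
time_s: 9.42
ee_pos: [364.8, 496.7, 404.0]
ee_rot: [-179.9, 0.0, 170.2]
force: [-0.1, 0.2, 0.1]
gripper_width: 0.1
gripper_force: 0.0
```

```bash
python3 - <<'E'
from h import *
g=cams.grab_frame("top")["color"]
cv2.imwrite("pics/c6.png",cv2.resize(g[85:235,110:290,::-1],None,fx=4,fy=4,interpolation=cv2.INTER_CUBIC))
E
```

```text
(no output)
```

View pics/c6.png

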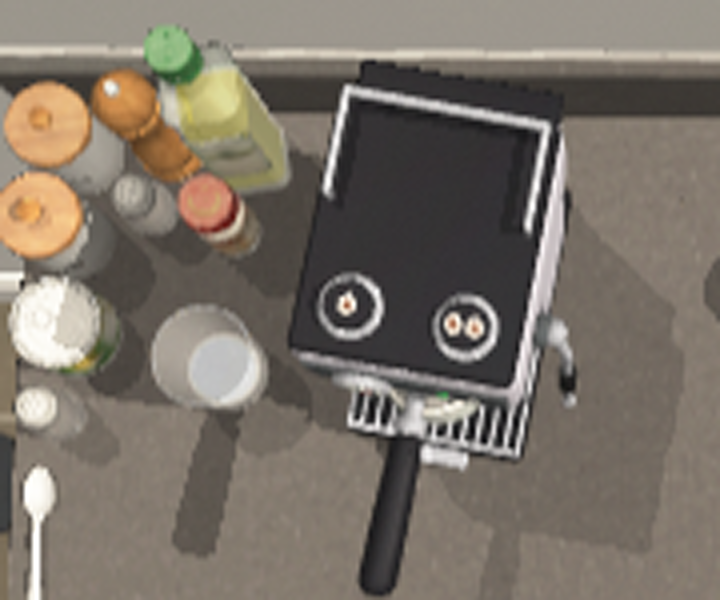

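The handle still points straight out, from (404,440) to (378,590). The one-cup button is back out at (349,304), and nothing else has moved.

```bash
python3 -c "
from workcell import env
print(env.job_done())"
```

```text
the job is handed in; nothing more can be done
None
```

I pushed the handle straight out (measured within about 1°), pressed the one-cup button to its stop and let it spring back, saw nothing else moved in the top view, and handed the job in at about 9.5 s.

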